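# Mark the balance point of an instrument rail

## Robot

A 7-joint arm with a two-finger parallel gripper is mounted at the origin on the work surface. World frame = base frame: x ahead of the robot, y to its left, z up, the work surface at z = 0. Lengths are in m, angles in degrees, forces in N, time in s.
With the tool pointing down it reaches from about 0.375 to 0.925 m from the base axis. Payload 3.1 kg.
Tool frame: the origin (TCP) lies between the finger pads; the fingertips stand robot.tips_ahead ahead of it and the grasp point (between the pads) lies 8 mm behind it (robot.tips_ahead is the distance from the TCP to the fingertips, in m); z points along the fingers, y is the line along which they close (so a half turn about z gives the same grasp; the last joint's range is limited). The gripper opens to 85 mm and grips with 20 to 120 N. Pads are 22 mm wide; open, the fingers measure 114 mm over their backs; the gripper's body (76 mm by 85 mm) begins 54 mm behind the grasp point. The pads swing forward as they close: fully open they stand 13 mm farther back than shut.
Start: joints at [59.026, 21.939, 2.515, 91.553, -1.026, 66.532, -2.859], TCP at [0.279, -0.587, 0.242] pointing down, gripper open.
Joint ranges: [-149.38, 149.38], [-23.57, 123.04], [-84.95, 90], [0, 143.3], [-89.99, 269.99], [3.08, 112.72], [-163.45, 163.45]. Speed limits (degrees/s): [159.86, 159.86, 180, 180, 180, 180, 180].

## Interface

Orientations are given as [roll, pitch, yaw] about the fixed x, y, z axes, in that order (R = Rz(yaw) Ry(pitch) Rx(roll)).
In Python, from workcell import robot, optics, workorder gives the robot as it stands.
- The arm moves only by the shell command python3 -m inch 'ROWS' [FORCE]. ROWS is JSON, a list that holds one entry, the list of rows, each a list of 7 numbers: the shift along the tool's x, y, z in mm, then the turn, a rotation vector about the tool's x, y, z in degrees, then the closure in counts, from 0 (fully open) to 255 (shut). In form: [[[tx, ty, tz, rx, ry, rz, hand], ...]]. A call has 1 to 5 rows; each row shifts and turns the commanded pose from where the row before left it, along the tool's axes as they then stand; what a row does not reach is not made up. A row lasts 1/10 s, in which the tool goes at most 50 mm and 8.59 degrees, less where a joint would pass 70% of its speed; a pose out of reach is approached as far as the arm can. A call is refused whole if a number of a shift passes 50 or a number of a turn 8.59, either way. A call with a gripper value outside its range is refused whole. The fingers move at their own pace and stop on an object; FORCE is the grip in N (left out, the last holds). Time passes only in rows, so rows that do not move let the fingers close. It gives the time, the measured TCP pose, the force, the opening and the grip force at its end, in the units of the state.
- robot.observe(): the state, without advancing time (a new reading comes with each control period).
- optics.read_camera(name): name is "scene" or "top" or "wrist"; returns a dict with "img" (480x640x3 uint8, red, green, blue), "range_z" (480x640 float32, m along the optical axis (not along the pixel's ray), 0 where there is no reading), "fx", "fy", "cx", "cy" (pixels), "rvec" (rotation vector, rad) and "tvec" (3), from world to camera coordinates, as OpenCV has them. Camera axes: x right, y down, z forward; pixel columns grow to the right and rows downward; lengths in m; the calibration is good to about 2 mm. A picture is of the moment at which its call begins.
- workorder.finish_job(): hands the job in; it is judged then, once.
The state is a dict: "clock": time; "joint_positions": joint angles; "qd": joint speeds; "effort": joint torques, N m; "tool_pos": TCP position; "ee_rot": TCP orientation; "contact_force": force on the tool from outside, world axes, zero at the start; "moment": the same for the moment, N m; "opening": finger opening in m; "gripper_force": force on a finger pad.
Only numpy, scipy, OpenCV 4.12 (cv2) and the standard library are available. Lean on these libraries where they do the work, as an engineer would, in place of code of your own. Each camera call takes 0.05 s, during which the arm holds its last target. There are 200 camera calls.

## Task

Find and mark the balance point of the rail on the balance rest: first draw the stop pin straight up out of its bore and park it upright, collar down on the block, in the open notch at the side of the same block. Then slide the rail lengthways over the fulcrum edge, stopping as soon as it tips over by itself onto the low rubber pad, and slide the cursor on top of the rail forward until its tab is centred over the fulcrum edge. Leave the rail tipped and the other things on the bench where they are.

Things in the scene. Friction and masses are not known exactly. Their poses are not given: they have to be found in the camera images.
- rest: The balance rest, fixed to the bench: a steel platform 200 x 60 mm, top 70 mm above the bench, then a pin block and a low pad beyond its edge. Origin on the bench under the platform's middle. x: level, the way the rail is pushed, out over the edge; y: along the edge, to the notch side; z up. Two guide cheeks 14 mm tall, 33 mm apart, stand beside the rail 15 to 105 mm behind the edge.
- edge (a point): Middle of the fulcrum edge: the front top edge of the platform, 100 mm ahead of the rest's origin in x and 70 mm above the bench; axes as the rest's.
- bore (a point): Mouth of the pin's bore, on top of the aluminium pin block, 54 mm above the bench and 70 mm beyond the edge; axes as the rest's. The block is 30 mm along x and spans y = -20 to +80 mm. The bore is 13 mm wide and 36 mm deep.
- notch (a point): Middle of the open notch in the same block, 58 mm from the bore in +y, at the block's top (54 mm above the bench); axes as the rest's. A slot 16 mm wide (in x) and 40 mm deep, its blind end at y = -12 mm from here, its open end at +22 mm. The parked pin has its shank in the slot and its collar flat on the block, its axis within 6 mm of here in x and 12 mm in y.
- pad: Low catch pad, fixed to the rest: 12 mm along x, 36 mm wide, its rubber top 54 mm above the bench (16 mm lower than the edge), its middle 105 mm beyond the edge. Origin on the bench under it; axes as the rest's. The tipped rail rests on the edge and this pad, front end down by about 0.14 rad.
- pin: The loose steel stop pin, 90 g; origin on its axis at the underside of its collar, z up along it. Above: a collar 26 mm in diameter and 5 mm thick, then a round grip 14 mm in diameter and 53 mm long. Below: a shank 10 mm in diameter and 30 mm long. It stands in the bore with its collar on the block and blocks the rail's way.
- pin_grip (a point): Point on the pin's axis to grip: 46 mm above the underside of its collar, 12 mm below the pin's top; 100 mm above the bench at the start and when parked.
- rail: The rail: closed aluminium section 300 x 30 x 22 mm, about 0.45 kg, lying loose along the platform, front end over the edge, short of the pin. Origin at the middle of its underside, x along it to the front (the way to push). A hidden ballast puts its balance point anywhere within 30 mm of its middle, either way. Friction with the platform about 0.6, so a pusher on its end face can hold it down.
- rail_rear (a point): Centre of the rail's rear end face (30 x 22 mm), 11 mm above its underside; axes as the rail's. This end rises by 17 to 27 mm when the rail tips.
- rail_front (a point): Centre of the rail's front end face, 11 mm above its underside; axes as the rail's.
- cursor_tab (a point): Centre of the upright tab of the cursor, a dark steel saddle that slides on the rail with about 0.5 N of drag and cannot leave it; axes as the rail's. Tab 6 mm along the rail, 22 mm wide, 28 mm tall; this point is 17 mm above the rail's top. Saddle under it 16 x 34 x 3 mm. It starts 60 to 110 mm behind the rail's middle.
- jar_a: Bystander, to be left alone: small jar with a red cap, 44 mm wide, 75 mm tall, near the rest on its notch side. Origin under its middle.
- jar_b: Bystander, to be left alone: a second, equal jar beside it. Origin under its middle.
- tray: Bystander, to be left alone: shallow open white tray, 130 x 70 x 22 mm, near the rest. Origin under its middle.
- spatula: Bystander, to be left alone: steel spatula 170 mm long lying on the bench on the rest's other side. Origin under its middle.
- beaker: Bystander, to be left alone: glass beaker, 70 mm wide, 85 mm tall. Origin under its middle.
- pads: Bystander, to be left alone: stack of paper, 90 x 60 x 30 mm. Origin under its middle.
- bottle_c: Bystander, to be left alone: white bottle with a red cap, 60 mm wide, 130 mm tall. Origin under its middle.

How it is judged:
By the outcome, as a careful person would: the job done as asked, in the order asked, and still so for the second after the job is handed in, with the robot touching nothing.
It also fails if it takes over 67 s, if anything falls off the work surface, if the arm or the gripper's body presses on something with over 40 N, if the wrist force passes 120 N, or if a joint passes its speed limit or range.

## Working session

There is one attempt and no reset: what is moved stays moved. The work goes in short steps, Python scripts to look and compute and a shell command to move; the robot and the scene stay as the last step left them, time stands still between calls to the robot, and variables do not carry over. Pictures are saved under pics/ and viewed, at most 10 in all, crops included, and the job is handed in when it is done.

```bash
ls; mkdir -p pics; cat > h.py <<'E'
import numpy as np, cv2
from workcell import robot, optics, workorder
def cam(n):
    c=optics.read_camera(n); R=cv2.Rodrigues(np.array(c["rvec"],float))[0]; t=np.array(c["tvec"],float).ravel()
    z=c["range_z"]; v,u=np.mgrid[:480,:640]
    P=np.stack([(u-c["cx"])/c["fx"]*z,(v-c["cy"])/c["fy"]*z,z],-1)
    W=(P-t)@R; W[z==0]=np.nan
    return c,W,R,t
def save(c,f,crop=None,s=1):
    i=cv2.cvtColor(c["img"],cv2.COLOR_RGB2BGR)
    if crop: a,b,d,e=crop; i=i[b:e,a:d]
    cv2.imwrite(f,cv2.resize(i,None,fx=s,fy=s))
E
python3 - <<'E'
from h import *
print(robot.tips_ahead); print(robot.observe())
for n in("scene","top"):
    c,W,R,t=cam(n); save(c,f"pics/{n}.png"); np.savez(f"{n}.npz",W=W,img=c["img"]); print(n,-R.T@t,c["fx"])
E
```

```text
pics
0.011
{'clock': 0.0, 'joint_positions': array([59.02483178, 21.9924427 ,  2.51063298, 91.64963586, -1.02331739,
       66.53277903, -2.85844246]), 'qd': array([ 0.05256579, -0.04564766, -0.06629968, -0.08582952, -0.06860901,
        0.03825484,  0.00468135]), 'effort': array([ 6.14429136e-04, -4.33465111e+01,  1.02459624e+00, -2.49514210e+01,
        1.05722857e-02,  1.13779429e-02,  1.14784871e-05]), 'tool_pos': array([ 0.27811432, -0.58647273,  0.24087689]), 'ee_rot': array([-1.79847921e+02,  9.94866424e-03,  2.53785427e+01]), 'contact_force': array([-0.42674141, -0.85865742, -0.82924054]), 'moment': array([ 0.01157735, -0.02556836, -0.02807899]), 'gripper_force': 0.0, 'opening': 0.08568560464896571}
scene [ 0.95846704 -0.65313733  0.7513896 ] 435.9053028308551
top [ 0.41154785 -0.0334337   1.86642531] 623.6415496121965
```

View pics/scene.png

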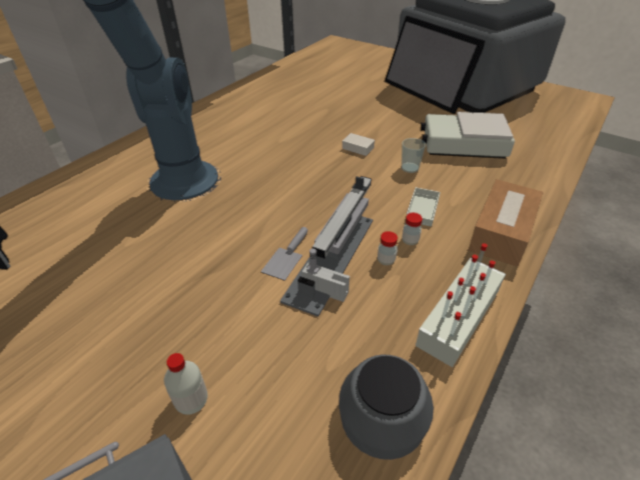

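View pics/top.png

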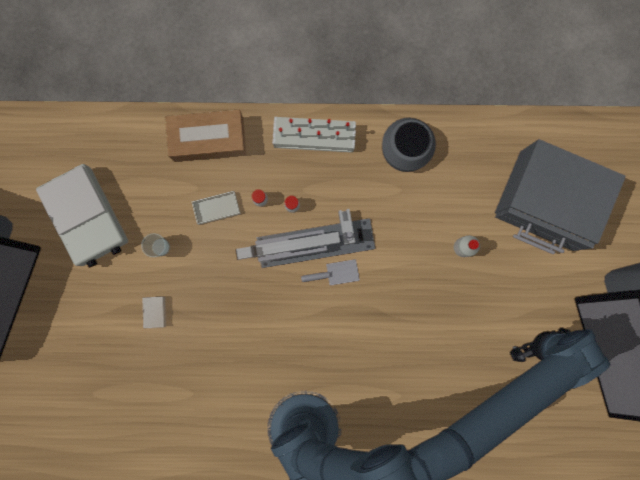

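The rest runs along world -y, from about (236,253) to (372,235) in the top image. The notch side faces +x, up in that image. Next I'll measure it.

```bash
cat > m.py <<'E'
from h import *
d=np.load("top.npz");W=d["W"];s=np.load("scene.npz")["W"]
def st(nm,W,box,z0,z1):
    u0,v0,u1,v1=box;P=W[v0:v1,u0:u1].reshape(-1,3);P=P[(P[:,2]>z0)&(P[:,2]<z1)]
    if len(P)<3: print(nm,len(P));return
    q=P[:,:2].astype(np.float32);r=cv2.minAreaRect(q)
    print(nm,len(P),np.median(P,0).round(4),"rect",np.round(r[0],4),np.round(r[1],4),round(r[2],1))
for nm,WW,b in(("top",W,(225,195,385,275)),("scene",s,(280,165,380,320))):
    for z0,z1 in((.045,.06),(.062,.075),(.077,.085),(.087,.0945),(.096,.105),(.105,.118),(.118,.14)): st(f"{nm} {z0}-{z1}",WW,b,z0,z1)
E
python3 m.py; python3 - <<'E'
from h import *
i=np.load("top.npz")["img"];j=np.load("scene.npz")["img"]
a=cv2.resize(i[200:280,225:385],(800,400),interpolation=cv2.INTER_CUBIC);cv2.imwrite("pics/t2.png",a[...,::-1])
a=cv2.resize(j[165:320,240:440],None,fx=3.8,fy=3.8,interpolation=cv2.INTER_CUBIC);cv2.imwrite("pics/s2.png",a[...,::-1])
E
```

```text
top 0.045-0.06 342 [ 0.5874 -0.1196  0.0529] rect [ 0.5979 -0.0072] [0.1814 0.3103] 6.3
top 0.062-0.075 670 [0.5494 0.0529 0.0694] rect [6.111e-01 6.000e-04] [0.1915 0.3076] 9.9
top 0.077-0.085 263 [0.5513 0.0393 0.0815] rect [0.5973 0.0418] [0.1829 0.3206] 3.9
top 0.087-0.0945 696 [0.5369 0.0358 0.0909] rect [0.5391 0.0375] [0.0399 0.3252] 9.1
top 0.096-0.105 164 [0.5302 0.0752 0.0974] rect [0.5378 0.0357] [0.0297 0.326 ] 10.3
top 0.105-0.118 27 [ 0.5647 -0.1223  0.1101] rect [0.5451 0.0097] [0.02   0.2846] 11.2
top 0.118-0.14 17 [0.5221 0.1459 0.123 ] rect [0.5402 0.0125] [0.0174 0.278 ] 9.0
scene 0.045-0.06 745 [ 0.5815 -0.1267  0.0539] rect [ 0.595 -0.014] [0.3127 0.1028] 89.3
scene 0.062-0.075 551 [0.5574 0.0307 0.0703] rect [0.536  0.0298] [0.0618 0.3386] 10.0
scene 0.077-0.085 209 [ 0.5587 -0.0061  0.0821] rect [0.5361 0.0318] [0.0431 0.3346] 9.5
scene 0.087-0.0945 967 [0.5395 0.0115 0.0922] rect [0.5356 0.0323] [0.0329 0.3353] 9.6
scene 0.096-0.105 64 [0.5246 0.1416 0.0983] rect [0.5324 0.0259] [0.0326 0.3222] 8.3
scene 0.105-0.118 79 [0.5262 0.1413 0.1114] rect [0.5386 0.0075] [0.0208 0.2868] 9.3
scene 0.118-0.14 25 [0.5155 0.1457 0.1224] rect [0.5156 0.145 ] [0.0201 0.007 ] 16.1
```

View pics/t2.png

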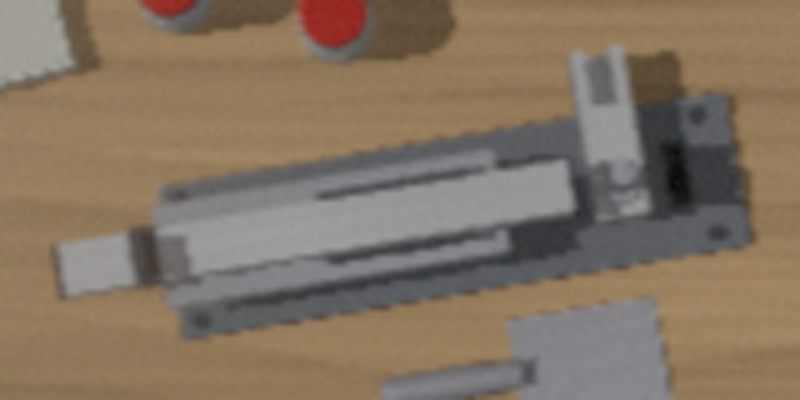

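View pics/s2.png

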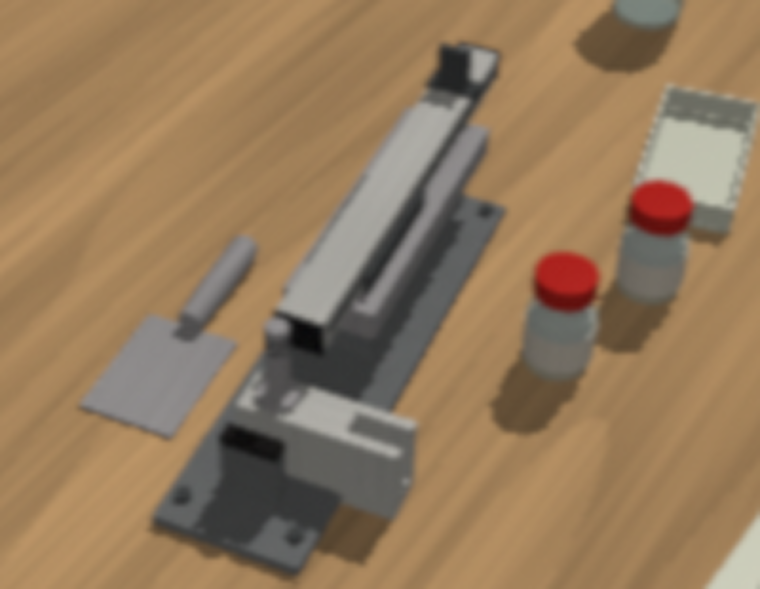

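In t2 the pin is at about (625,175), the open notch at (600,80), the rail front at x≈575 and the cursor at (150,255). In s2 the notch is on the jar side and the pad (dark) lies beyond the block. I'll fit in the rest frame.

```bash
cat > fit.py <<'E'
from h import *
T=np.load("top.npz")["W"][195:275,225:385].reshape(-1,3);S=np.load("scene.npz")["W"][165:320,280:380].reshape(-1,3)
for nm,P in(("top",T),("scene",S)):
    P=P[np.isfinite(P[:,2])]
    q=P[(P[:,2]>.0895)&(P[:,2]<.0945)&(P[:,1]<.12)&(P[:,1]>-.07)]
    vx,vy,x0,y0=cv2.fitLine(q[:,:2].astype(np.float32),cv2.DIST_HUBER,0,.01,.01).ravel()
    if vy>0: vx,vy=-vx,-vy
    yaw=np.degrees(np.arctan2(vy,vx))
    X=np.array([vx,vy]);Y=np.array([-vy,vx]);O=np.array([.54,.0])
    L=np.c_[(P[:,:2]-O)@X,(P[:,:2]-O)@Y,P[:,2]]
    print(nm,"yaw",yaw,"line",x0,y0)
    def e(n,m):
        l=L[m];print(n,len(l),"x",np.percentile(l[:,0],[1,5,50,95,99]).round(4),"y",np.percentile(l[:,1],[1,5,50,95,99]).round(4),"z",np.median(l[:,2]).round(4))
    z=L[:,2];x=L[:,0];y=L[:,1]
    e("railtop",(z>.0895)&(z<.0945)&(abs(y)<.04))
    e("block",(z>.050)&(z<.057)&(x>.08)&(x<.155)&(y>-.04)&(y<.10))
    e("pin",(z>.075)&(x>.095)&(x<.16)&(abs(y)<.05))
    e("pintop",(z>.106)&(x>.095)&(x<.16)&(abs(y)<.05))
    e("plat",(z>.067)&(z<.073)&(abs(y)<.05)&(x<.08))
    e("cheek",(z>.080)&(z<.087)&(abs(y)<.04)&(x<.08))
    e("tab",(z>.105)&(x<-.05))
    e("tabtop",(z>.1185)&(x<-.05))
E
python3 fit.py
```

```text
top yaw -80.23013 line 0.5407429 0.021032829
railtop 492 x [-0.1958 -0.1833 -0.0344  0.089   0.0996] y [-0.0122 -0.0094  0.0047  0.0188  0.021 ] z 0.0917
block 140 x [0.1128 0.1138 0.1281 0.1416 0.1427] y [-0.0136 -0.0104  0.0309  0.0754  0.084 ] z 0.0529
pin 49 x [0.0953 0.0956 0.1212 0.1313 0.1334] y [-0.0098 -0.0077  0.0047  0.0173  0.0203] z 0.0938
pintop 19 x [0.1225 0.1226 0.1279 0.1332 0.1336] y [-0.0001  0.0001  0.0056  0.0118  0.012 ] z 0.112
plat 290 x [-0.1401 -0.1326 -0.0561  0.0511  0.0562] y [-0.0254 -0.0244 -0.0126  0.0336  0.0346] z 0.0699
cheek 222 x [-0.1959 -0.1776 -0.0363  0.0672  0.0774] y [-0.0156 -0.0141  0.0023  0.0233  0.0249] z 0.0846
tab 25 x [-0.1512 -0.1509 -0.1466 -0.0928 -0.0583] y [-0.0067 -0.0067  0.005   0.0129  0.0132] z 0.1185
tabtop 13 x [-0.1498 -0.1497 -0.1471 -0.1451 -0.1451] y [-0.0044 -0.0043  0.0036  0.0126  0.0129] z 0.1238
scene yaw -79.51231 line 0.5379946 0.018436555
railtop 910 x [-0.1964 -0.1657 -0.011   0.0957  0.1254] y [-0.0142 -0.0125  0.0018  0.0156  0.017 ] z 0.0923
block 375 x [0.1129 0.1145 0.1326 0.1434 0.1444] y [-0.019  -0.0159  0.0341  0.0758  0.0797] z 0.0542
pin 192 x [0.0953 0.0969 0.1268 0.1346 0.1353] y [-0.0138 -0.0082  0.003   0.0141  0.016 ] z 0.0922
pintop 37 x [0.1221 0.1231 0.1291 0.1348 0.1356] y [-0.0055 -0.0048  0.0013  0.0071  0.0074] z 0.1115
plat 405 x [-0.1523 -0.1332 -0.0429  0.0546  0.0592] y [-0.0287 -0.0279  0.023   0.0309  0.0321] z 0.0705
cheek 179 x [-0.1945 -0.1757 -0.0135  0.0601  0.0768] y [-0.02   -0.0188  0.0169  0.0216  0.0221] z 0.084
tab 65 x [-0.1511 -0.1505 -0.1467 -0.1439 -0.1433] y [-0.0075 -0.0071  0.0032  0.0126  0.0131] z 0.1167
tabtop 24 x [-0.1512 -0.1504 -0.1477 -0.1442 -0.144 ] y [-0.0075 -0.0069  0.0019  0.0119  0.0121] z 0.1225
```

```bash
cat > plan.py <<'E'
import numpy as np
from h import robot
o=robot.observe();p=o["tool_pos"];yaw=o["ee_rot"][2]
for yw,l in((-80.23,(.128,.0052)),(-79.51,(.1287,.0015))):
    a=np.radians(yw);print("pin",.54+l[0]*np.cos(a)-l[1]*np.sin(a),l[0]*np.sin(a)+l[1]*np.cos(a))
g=np.array([.561,-.125]);n=13;d=(g-p[:2])/n*1e3
for i in range(n):
    a=np.radians(yaw);print([round(float(d@[np.cos(a),np.sin(a)]),1),round(float(d@[np.sin(a),-np.cos(a)]),1),"rz",-8.3 if i<9 else 0]);yaw+=8.3 if i<9 else 0
E
python3 plan.py
```

```text
pin 0.5668453540399475 -0.12526119497462046
pin 0.5649065555690435 -0.12627590225251276
[34.9, -22.8, 'rz', -8.3]
[37.8, -17.5, 'rz', -8.3]
[39.9, -11.8, 'rz', -8.3]
[41.2, -6.0, 'rz', -8.3]
[41.6, 0.1, 'rz', -8.3]
[41.2, 6.1, 'rz', -8.3]
[39.9, 12.0, 'rz', -8.3]
[37.7, 17.6, 'rz', -8.3]
[34.8, 22.8, 'rz', -8.3]
[31.1, 27.6, 'rz', 0]
[31.1, 27.6, 'rz', 0]
[31.1, 27.6, 'rz', 0]
[31.1, 27.6, 'rz', 0]
```

```bash
python3 -m inch '[[[35,-23,0,0,0,-8.3,0],[38,-17.5,0,0,0,-8.3,0],[40,-12,0,0,0,-8.3,0],[41,-6,0,0,0,-8.3,0],[41.5,0,0,0,0,-8.3,0]]]' && python3 -m inch '[[[41,6,0,0,0,-8.3,0],[40,12,0,0,0,-8.3,0],[38,17.5,0,0,0,-8.3,0],[35,23,0,0,0,-8.3,0],[31,27.5,0,0,0,0,0]]]' && python3 -m inch '[[[31,27.5,0,0,0,0,0],[31,27.5,0,0,0,0,0],[31,27.5,0,0,0,0,0],[0,0,0,0,0,0,0],[0,0,0,0,0,0,0]]]'
python3 - <<'E'
from h import *
c,W,R,t=cam("wrist");save(c,"pics/w1.png");np.savez("w1.npz",W=W,img=c["img"]);print(robot.observe()["tool_pos"],robot.observe()["ee_rot"],robot.observe()["joint_positions"],-R.T@t)
E
```

```text
clock: 0.6
tool_pos: [0.3874, -0.4076, 0.2417]
ee_rot: [-179.9, -0.0, 67.2]
contact_force: [0.8, -0.2, 0.0]
opening: 0.0858
gripper_force: 0.0
clock: 1.1
tool_pos: [0.4961, -0.2301, 0.2418]
ee_rot: [-180.0, -0.0, 100.2]
contact_force: [-0.1, 0.4, 0.5]
opening: 0.0852
gripper_force: 0.0
clock: 1.6
tool_pos: [0.5609, -0.1239, 0.2417]
ee_rot: [-179.9, -0.0, 100.3]
contact_force: [-1.4, -1.9, -0.4]
opening: 0.0854
gripper_force: 0.0
[ 0.56029255 -0.12599012  0.24165489] [-1.79909992e+02  9.16484839e-03  1.00098401e+02] [ 29.72166303  15.76919595 -24.75495437 101.14402718   7.2659114
  64.73628606  12.76617598] [ 0.54702467 -0.04551577  0.37385143]
```

View pics/w1.png

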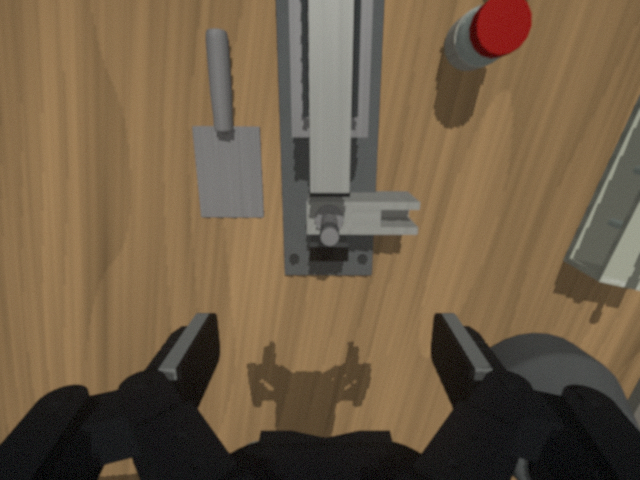

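The wrist view has the pin top at (330,235), the block at (305-418,192-235), the notch at about (398,215) and the rail down the image centre, with the rail front at row 192.

```bash
cat > fw.py <<'E'
from h import *
import sys
def fit(P,pr=True):
    P=P[np.isfinite(P[:,2])]
    q=P[(P[:,2]>.0895)&(P[:,2]<.0945)&(P[:,1]>-.06)&(P[:,1]<.13)&(abs(P[:,0]-.54)<.05)]
    vx,vy,x0,y0=cv2.fitLine(q[:,:2].astype(np.float32),cv2.DIST_HUBER,0,.01,.01).ravel()
    if vy>0: vx,vy=-vx,-vy
    X=np.array([vx,vy]);Y=np.array([-vy,vx]);O=np.array([.54,.0])
    L=np.c_[(P[:,:2]-O)@X,(P[:,:2]-O)@Y,P[:,2]]
    print("yaw",np.degrees(np.arctan2(vy,vx)))
    def e(n,m):
        l=L[m]
        if len(l)>2:
            w=O+np.median(l[:,:1])*X+np.median(l[:,1:2])*Y
            print(n,len(l),"x",np.percentile(l[:,0],[1,5,50,95,99]).round(4),"y",np.percentile(l[:,1],[1,5,50,95,99]).round(4),"z",np.median(l[:,2]).round(4),w.round(4))
    x,y,z=L.T
    e("railtop",(z>.0895)&(z<.0945)&(abs(y)<.025)&(x<.11))
    e("block",(z>.050)&(z<.057)&(x>.08)&(x<.155)&(y>-.04)&(y<.10))
    e("notchfloor",(z>.005)&(z<.045)&(x>.12)&(x<.138)&(y>.03)&(y<.09))
    e("collar",(z>.0575)&(z<.061)&(x>.105)&(x<.155)&(abs(y)<.03))
    e("pintop",(z>.109)&(x>.108)&(x<.16)&(abs(y)<.05))
    e("plat",(z>.068)&(z<.072)&(abs(y)<.05)&(x<.08)&(x>0))
    e("cheek",(z>.081)&(z<.087)&(abs(y)<.04)&(abs(y)>.016)&(x<.08))
    e("pad",(z>.051)&(z<.057)&(x>.150)&(x<.18)&(abs(y)<.04))
if __name__=="__main__": fit(np.load(sys.argv[1])["W"][:290].reshape(-1,3))
E
python3 fw.py w1.npz
```

```text
yaw -79.35886
railtop 8244 x [-0.0301 -0.0258  0.027   0.0922  0.0984] y [-0.0131 -0.0118  0.0017  0.0152  0.0164] z 0.0926 [ 0.5467 -0.0262]
block 2474 x [0.1115 0.1122 0.1243 0.1406 0.142 ] y [-0.0185 -0.0159  0.0318  0.0746  0.0795] z 0.0545 [ 0.5942 -0.1163]
notchfloor 418 x [0.1289 0.1294 0.135  0.1355 0.1356] y [0.0503 0.053  0.0661 0.0791 0.0802] z 0.0195 [ 0.6299 -0.1205]
collar 333 x [0.1141 0.1151 0.1219 0.1328 0.1345] y [-0.0112 -0.0103  0.0003  0.0117  0.0126] z 0.0594 [ 0.5628 -0.1197]
pintop 275 x [0.1197 0.1204 0.126  0.1317 0.1327] y [-0.0055 -0.0045  0.0007  0.0066  0.0073] z 0.1124 [ 0.5639 -0.1237]
plat 2030 x [0.0006 0.0028 0.0305 0.0541 0.0561] y [-0.0281 -0.0273 -0.0149  0.0305  0.0314] z 0.0706 [ 0.531  -0.0327]
cheek 1125 x [-0.0325 -0.0295  0.0028  0.0379  0.0409] y [-0.0187 -0.0183  0.019   0.022   0.0224] z 0.0845 [0.5592 0.0007]
pad 513 x [0.1553 0.1556 0.161  0.1668 0.1672] y [-0.0173 -0.0163  0.0002  0.0167  0.0177] z 0.0544 [ 0.5699 -0.1582]
```

```bash
python3 -m inch '[[[1.5,4,40,0,0,-0.5,0],[0,0,45,0,0,0,0],[0,0,40,0,0,0,0],[0,0,24,0,0,0,0],[0,0,0,0,0,0,0]]]' 40 && python3 -m inch '[[[0,0,0,0,0,0,140],[0,0,0,0,0,0,200],[0,0,0,0,0,0,255],[0,0,0,0,0,0,255],[0,0,0,0,0,0,255]]]' 40
```

```text
clock: 2.15
tool_pos: [0.5593, -0.1257, 0.0886]
ee_rot: [-179.4, -0.2, 100.4]
contact_force: [-0.8, 0.0, 0.1]
opening: 0.0854
gripper_force: 0.0
clock: 2.65
tool_pos: [0.5652, -0.1237, 0.0944]
ee_rot: [179.9, 0.1, 100.6]
contact_force: [0.3, -0.8, 6.4]
opening: 0.0126
gripper_force: 41.6
```

```bash
python3 -m inch '[[[0,0,-5,0,0,0,255],[0,0,-10,0,0,0,255],[0,0,-15,0,0,0,255],[0,0,-15,0,0,0,255],[0,0,0,0,0,0,255]]]' && python3 -m inch '[[[0,14,0,0,0,0,255],[0,20,0,0,0,0,255],[0,24,0,0,0,0,255],[0,0,0,0,0,0,255],[0,0,0,0,0,0,255]]]'
python3 - <<'E'
from h import *
c,W,R,t=cam("scene");save(c,"pics/s3.png",(270,190,400,320),4.5);np.savez("s3.npz",W=W)
O=np.array([.54,0]);a=np.radians(-79.36);X=np.array([np.cos(a),np.sin(a)]);Y=np.array([-X[1],X[0]])
P=W[190:320,270:400].reshape(-1,3);P=P[np.isfinite(P[:,2])];L=np.c_[(P[:,:2]-O)@X,(P[:,:2]-O)@Y,P[:,2]]
for z0 in np.arange(.057,.16,.008):
    l=L[(L[:,2]>z0)&(L[:,2]<z0+.008)&(abs(L[:,0]-.127)<.03)&(abs(L[:,1]-.058)<.03)]
    if len(l)>2: print(z0.round(3),len(l),l.min(0).round(4),l.max(0).round(4))
p=robot.observe()["tool_pos"];print("tcp local",(p[:2]-O)@X,(p[:2]-O)@Y,p[2])
E
```

```text
clock: 3.15
tool_pos: [0.5671, -0.1238, 0.142]
ee_rot: [179.6, 0.1, 100.6]
contact_force: [1.2, -0.6, -0.2]
opening: 0.0122
gripper_force: 39.0
clock: 3.65
tool_pos: [0.6214, -0.1125, 0.1381]
ee_rot: [-180.0, -0.0, 100.6]
contact_force: [-0.5, -0.7, -1.3]
opening: 0.0122
gripper_force: 39.1
0.057 5 [0.1181 0.0351 0.0572] [0.1461 0.0755 0.058 ]
0.065 6 [0.1252 0.0539 0.0697] [0.1311 0.0615 0.073 ]
0.073 10 [0.1251 0.0541 0.0737] [0.1323 0.0613 0.0797]
0.081 15 [0.1273 0.0539 0.0812] [0.132  0.0626 0.0887]
0.097 66 [0.1161 0.0456 0.0986] [0.1406 0.0703 0.1049]
0.105 17 [0.1281 0.0515 0.1065] [0.1356 0.0644 0.1127]
0.113 15 [0.1279 0.0544 0.1131] [0.1352 0.0644 0.1203]
0.121 16 [0.1291 0.0495 0.1219] [0.1364 0.0706 0.1289]
0.129 37 [0.1306 0.039  0.1292] [0.1399 0.0746 0.137 ]
0.137 57 [0.12   0.04   0.1373] [0.1391 0.0781 0.1449]
0.145 65 [0.1158 0.0394 0.145 ] [0.1393 0.0784 0.153 ]
0.153 69 [0.1151 0.0394 0.1533] [0.1394 0.0783 0.1609]
tcp local 0.12592200564133352 0.05845241507986851 0.13787220332641054
```

View pics/s3.png

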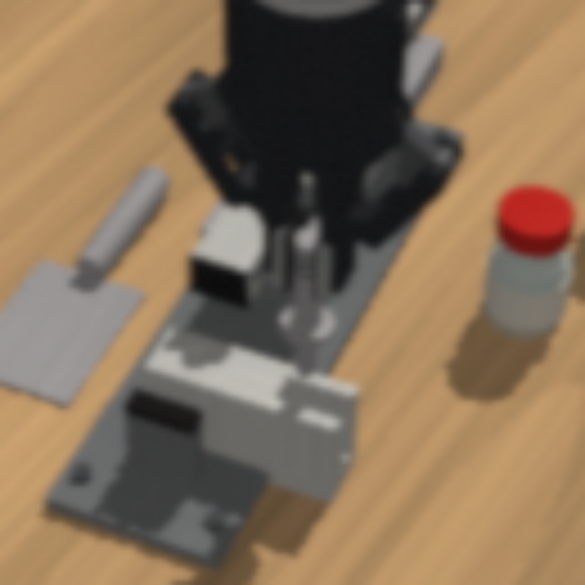

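The pin hangs upright at (305,320) in the crop, right over the notch, and its position agrees with the target. Lowering it.

```bash
python3 -m inch '[[[0,0,15,0,0,0,255],[0,0,14,0,0,0,255],[0,0,9,0,0,0,255],[0,0,4,0,0,0,255],[0,0,0,0,0,0,255]]]' && python3 -m inch '[[[0,0,1,0,0,0,255],[0,0,0.5,0,0,0,255],[0,0,0,0,0,0,255]]]'
```

```text
clock: 4.2
tool_pos: [0.6207, -0.1129, 0.0953]
ee_rot: [-179.9, -0.0, 100.6]
contact_force: [-0.1, -0.2, -0.4]
opening: 0.0123
gripper_force: 39.2
clock: 4.5
tool_pos: [0.6217, -0.1129, 0.0949]
ee_rot: [180.0, 0.0, 100.6]
contact_force: [0.0, 0.9, 0.0]
opening: 0.0128
gripper_force: 39.2
```

```bash
for i in 1; do python3 -m inch '[[[0,0,0.7,0,0,0,255],[0,0,0,0,0,0,255]]]'; python3 -m inch '[[[0,0,0.7,0,0,0,255],[0,0,0,0,0,0,255]]]'; python3 -m inch '[[[0,0,0.7,0,0,0,255],[0,0,0,0,0,0,255]]]'; done | grep -E "pos|force"
```

```text
tool_pos: [0.6218, -0.1129, 0.0945]
contact_force: [-0.7, -0.4, 0.5]
gripper_force: 39.4
tool_pos: [0.6219, -0.1129, 0.0944]
contact_force: [-1.7, 0.0, 4.8]
gripper_force: 39.8
tool_pos: [0.6219, -0.1129, 0.0943]
contact_force: [-4.0, 1.0, 7.4]
gripper_force: 40.2
```

```bash
python3 -m inch '[[[0,0,-1.2,0,0,0,255],[0,0,0,0,0,0,220],[0,0,0,0,0,0,180],[0,0,0,0,0,0,100],[0,0,0,0,0,0,0]]]' && python3 -m inch '[[[0,0,0,0,0,0,0],[0,0,0,0,0,0,0],[0,0,-15,0,0,0,0],[0,0,-35,0,0,0,0],[0,0,-45,0,0,0,0]]]' && python3 -m inch '[[[0,0,-45,0,0,0,0],[40,-20,0,0,0,0,0],[45,-20,0,0,0,0,0],[45,-18,0,0,0,0,0],[0,0,0,0,0,0,0]]]'
python3 - <<'E'
from h import *
c,W,R,t=cam("wrist");save(c,"pics/w2.png");np.savez("w2.npz",W=W)
O=np.array([.54,0]);a=np.radians(-79.36);X=np.array([np.cos(a),np.sin(a)]);Y=np.array([-X[1],X[0]])
P=W[:300].reshape(-1,3);P=P[np.isfinite(P[:,2])];L=np.c_[(P[:,:2]-O)@X,(P[:,:2]-O)@Y,P[:,2]];x,y,z=L.T
def e(n,m):
    l=L[m]
    if len(l)>2: print(n,len(l),"x",np.percentile(l[:,0],[1,5,50,95,99]).round(4),"y",np.percentile(l[:,1],[1,5,50,95,99]).round(4),"z",np.median(l[:,2]).round(4))
pa=(abs(x-.127)<.03)&(abs(y-.058)<.03)
e("pintop",(z>.108)&pa);e("collar",(z>.057)&(z<.062)&pa)
e("railtop",(z>.0895)&(z<.0945)&(abs(y)<.02)&(x<.11)); e("tab",(z>.105)&(x<-.1)&(x>-.2)&(abs(y)<.03)&(z<.13))
e("edge plat",(z>.068)&(z<.072)&(abs(y)<.05)&(x<.08))
p=robot.observe()["tool_pos"];print("tcp local",(p[:2]-O)@X,(p[:2]-O)@Y,p[2])
E
```

```text
clock: 5.6
tool_pos: [0.6213, -0.1129, 0.0933]
ee_rot: [-180.0, -0.0, 100.6]
contact_force: [0.8, 0.9, 0.2]
opening: 0.0536
gripper_force: 0.0
clock: 6.1
tool_pos: [0.6198, -0.1127, 0.1884]
ee_rot: [-179.7, -0.1, 100.6]
contact_force: [0.3, -0.9, 0.5]
opening: 0.0851
gripper_force: 0.0
clock: 6.6
tool_pos: [0.5371, 0.0131, 0.2353]
ee_rot: [-180.0, -0.2, 101.3]
contact_force: [1.0, -0.4, -0.7]
opening: 0.0857
gripper_force: 0.0
railtop 11006 x [-0.1674 -0.1619 -0.0696  0.0317  0.0427] y [-0.0121 -0.0112  0.0025  0.0161  0.0175] z 0.0925
tab 712 x [-0.1526 -0.1523 -0.1478 -0.1464 -0.1463] y [-0.0072 -0.0066  0.0036  0.0133  0.0143] z 0.123
edge plat 7144 x [-0.1422 -0.137  -0.0724  0.0438  0.0541] y [-0.0276 -0.0265 -0.0142  0.0312  0.0324] z 0.0705
tcp local -0.009031461503908557 0.0008164665863394842 0.23543989192152395
```

View pics/w2.png

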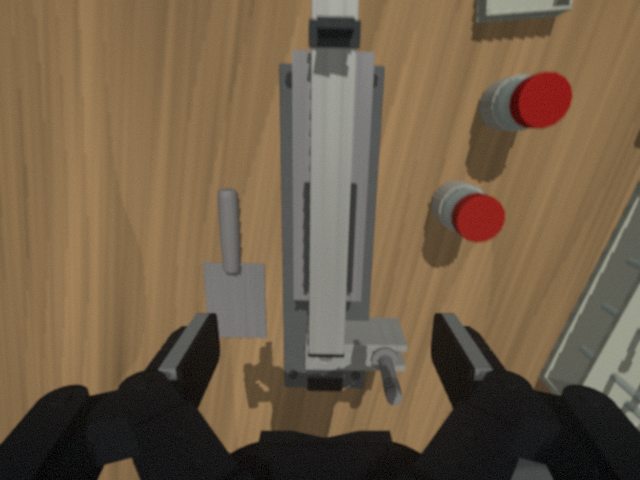

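The pin stands in the notch at (385,360). The cursor tab is at (333,30), near the rail's rear. Moving behind the rail's rear face with the fingers shut.

```bash
python3 -m inch '[[[45,0,0,0,0,0.5,255],[45,0,0,0,0,0,255],[45,0,0,0,0,0,255],[45,0,0,0,0,0,255],[40,0,0,0,0,0,255]]]' && python3 -m inch '[[[5,0,0,0,0,0,255],[0,0,0,0,0,0,255]]]'
cat > loc.py <<'E'
from h import *
O=np.array([.54,0]);a=np.radians(-79.36);X=np.array([np.cos(a),np.sin(a)]);Y=np.array([-X[1],X[0]])
def loc(W):
    P=W.reshape(-1,3);P=P[np.isfinite(P[:,2])];return np.c_[(P[:,:2]-O)@X,(P[:,:2]-O)@Y,P[:,2]]
def tcp():
    o=robot.observe();p=o["tool_pos"];return np.round([(p[:2]-O)@X,(p[:2]-O)@Y,p[2]],4),o["ee_rot"].round(1),o["opening"]
E
python3 - <<'E'
from loc import *
print(tcp())
for n in("scene","wrist"):
    c,W,R,t=cam(n);L=loc(W if n=="scene" else W[:300]);x,y,z=L.T
    def e(nm,m):
        l=L[m]
        if len(l)>2: print(n,nm,len(l),"x",np.percentile(l[:,0],[1,5,50,95,99]).round(4),"y",np.percentile(l[:,1],[5,50,95]).round(4),"z",np.median(l[:,2]).round(4))
    e("rail",(z>.0895)&(z<.0945)&(abs(y)<.02)&(x<.12)&(x>-.23));e("pintop",(z>.108)&(z<.118)&(abs(x-.127)<.03)&(abs(y-.058)<.03));e("collar",(z>.057)&(z<.062)&(abs(x-.127)<.02)&(abs(y-.058)<.02))
E
```

```text
clock: 7.15
tool_pos: [0.5025, 0.2223, 0.2351]
ee_rot: [179.9, -0.0, 100.0]
contact_force: [0.2, 0.4, -0.7]
opening: 0.012
gripper_force: 0.0
clock: 7.35
tool_pos: [0.5013, 0.2271, 0.2348]
ee_rot: [179.9, -0.0, 100.2]
contact_force: [0.2, -0.2, 0.1]
opening: 0.0001
gripper_force: 0.0
(array([-0.2304,  0.0039,  0.2348]), array([179.9,  -0. , 100.2]), 8.404104273529378e-05)
scene rail 915 x [-0.1964 -0.1641 -0.0132  0.0919  0.1004] y [-0.0126  0.0022  0.0156] z 0.0923
scene pintop 34 x [0.121  0.1225 0.1287 0.1339 0.1343] y [0.0523 0.0581 0.0638] z 0.1116
scene collar 45 x [0.1181 0.1195 0.1326 0.1395 0.1398] y [0.0478 0.0618 0.0682] z 0.0596
wrist rail 1337 x [-0.2014 -0.2009 -0.1869 -0.1724 -0.1712] y [-0.0098  0.0039  0.0176] z 0.0925
```

```bash
cat > chk.py <<'E'
from loc import *
import sys
c,W,R,t=cam("scene");L=loc(W);x,y,z=L.T
l=L[(abs(y-.002)<.011)&(x>-.06)&(x<.2)&(z>.072)&(z<.105)]
l=l[l[:,2]>np.median(l[:,2])-.03]
vx,vz,x0,z0=cv2.fitLine(l[:,[0,2]].astype(np.float32),cv2.DIST_HUBER,0,.001,.001).ravel()
o=robot.observe();s=vz/vx
print("slope",round(float(s),4),"front",np.percentile(l[:,0],99.5).round(4),tcp()[0],"F",o["contact_force"].round(1),o["clock"])
sys.exit(1 if s<-.02 else 0)
E
python3 -m inch '[[[0,0,45,0,0,-0.4,255],[0,0,45,0,0,0,255],[0,0,40,0,0,0,255],[0,-1,16,0,0,0,255],[0,0,0,0,0,0,255]]]' && python3 chk.py && python3 -m inch '[[[-7,0,0,0,0,0,255],[-7,0,0,0,0,0,255],[-7,0,0,0,0,0,255],[0,0,0,0,0,0,255]]]' && python3 chk.py
```

```text
clock: 7.95
tool_pos: [0.4987, 0.2223, 0.0854]
ee_rot: [-179.7, 0.1, 100.3]
contact_force: [1.2, 0.1, 0.5]
opening: -0.0003
gripper_force: 0.0
slope -0.0102 front 0.1021 [-0.2274  0.0024  0.0876] F [0.4 0.3 0.3] 8.0
clock: 8.4
tool_pos: [0.5055, 0.2049, 0.0896]
ee_rot: [179.8, -0.0, 100.4]
contact_force: [0.9, 1.4, 0.3]
opening: 0.0002
gripper_force: 0.5
slope -0.0079 front 0.1071 [-0.2078  0.0034  0.0892] F [0.3 1.  0.2] 8.45
```

```bash
sed -i 's/s<-.02/s<-.03/' chk.py
python3 -m inch '[[[-6,0,0,0,0,0,255],[-11,0,0,0,0,0,255],[-12,0,0,0,0,0,255],[-11,0,0,0,0,0,255],[-8,0,0,0,0,0,255]]]' | grep force && python3 chk.py && python3 -m inch '[[[-6,0,0,0,0,0,255],[-6,0,0,0,0,0,255],[-4,0,0,0,0,0,255],[2,0,0,0,0,0,255],[0,0,0,0,0,0,255]]]' | grep force && python3 chk.py
```

```text
contact_force: [-1.9, 5.8, 5.1]
gripper_force: 2.9
slope -0.0022 front 0.1524 [-0.1598  0.0029  0.0887] F [-1.   3.7  2.9] 9.0
contact_force: [-0.8, 1.4, 0.8]
gripper_force: 0.6
slope -0.0051 front 0.1689 [-0.1452  0.0013  0.0873] F [0.2 1.7 0.8] 9.55
```

```bash

python3 -m inch '[[[-7,0,0,0,0,0,255],[-3,0,0,0,0,0,255],[2,0,0,0,0,0,255],[0,0,0,0,0,0,255]]]' >/dev/null && python3 chk.py &&
python3 -m inch '[[[-4,0,0,0,0,0,255],[2,0,0,0,0,0,255],[0,0,0,0,0,0,255],[0,0,0,0,0,0,255]]]' >/dev/null && python3 chk.py &&
python3 -m inch '[[[-4,0,0,0,0,0,255],[2,0,0,0,0,0,255],[0,0,0,0,0,0,255],[0,0,0,0,0,0,255]]]' >/dev/null && python3 chk.py &&
python3 -m inch '[[[-4,0,0,0,0,0,255],[2,0,0,0,0,0,255],[0,0,0,0,0,0,255],[0,0,0,0,0,0,255]]]' >/dev/null && python3 chk.py &&
python3 -m inch '[[[-4,0,0,0,0,0,255],[2,0,0,0,0,0,255],[0,0,0,0,0,0,255],[0,0,0,0,0,0,255]]]' >/dev/null && python3 chk.py &&
python3 -m inch '[[[-4,0,0,0,0,0,255],[2,0,0,0,0,0,255],[0,0,0,0,0,0,255],[0,0,0,0,0,0,255]]]' >/dev/null && python3 chk.py &&
python3 -m inch '[[[-4,0,0,0,0,0,255],[2,0,0,0,0,0,255],[0,0,0,0,0,0,255],[0,0,0,0,0,0,255]]]' >/dev/null && python3 chk.py
```

```text
slope -0.0012 front 0.179 [-0.1371  0.0018  0.0877] F [-0.2  0.1 -0.5] 10.0
slope -0.0044 front 0.1803 [-0.136   0.002   0.0879] F [-0.5  0.2 -0.4] 10.45
slope -0.0047 front 0.1817 [-0.1339  0.002   0.0879] F [-0.3  0.5 -0.3] 10.9
slope -0.0081 front 0.1833 [-0.1318  0.0019  0.0878] F [0.3 0.1 0.1] 11.35
slope -0.0085 front 0.1857 [-0.1298  0.0019  0.0878] F [-0.4 -0.2 -0.4] 11.8
slope -0.0083 front 0.1878 [-0.1278  0.002   0.0878] F [1.5 0.  0.8] 12.25
slope -0.0039 front 0.1895 [-0.1258  0.0019  0.0878] F [-0.9 -1.  -0. ] 12.7
```

```bash

python3 -m inch '[[[-4,0,0,0,0,0,255],[2,0,0,0,0,0,255],[0,0,0,0,0,0,255],[0,0,0,0,0,0,255]]]' >/dev/null && python3 chk.py &&
python3 -m inch '[[[-4,0,0,0,0,0,255],[2,0,0,0,0,0,255],[0,0,0,0,0,0,255],[0,0,0,0,0,0,255]]]' >/dev/null && python3 chk.py &&
python3 -m inch '[[[-4,0,0,0,0,0,255],[2,0,0,0,0,0,255],[0,0,0,0,0,0,255],[0,0,0,0,0,0,255]]]' >/dev/null && python3 chk.py &&
python3 -m inch '[[[-4,0,0,0,0,0,255],[2,0,0,0,0,0,255],[0,0,0,0,0,0,255],[0,0,0,0,0,0,255]]]' >/dev/null && python3 chk.py &&
python3 -m inch '[[[-4,0,0,0,0,0,255],[2,0,0,0,0,0,255],[0,0,0,0,0,0,255],[0,0,0,0,0,0,255]]]' >/dev/null && python3 chk.py &&
python3 -m inch '[[[-4,0,0,0,0,0,255],[2,0,0,0,0,0,255],[0,0,0,0,0,0,255],[0,0,0,0,0,0,255]]]' >/dev/null && python3 chk.py &&
python3 -m inch '[[[-4,0,0,0,0,0,255],[2,0,0,0,0,0,255],[0,0,0,0,0,0,255],[0,0,0,0,0,0,255]]]' >/dev/null && python3 chk.py &&
python3 -m inch '[[[-4,0,0,0,0,0,255],[2,0,0,0,0,0,255],[0,0,0,0,0,0,255],[0,0,0,0,0,0,255]]]' >/dev/null && python3 chk.py &&
python3 -m inch '[[[-4,0,0,0,0,0,255],[2,0,0,0,0,0,255],[0,0,0,0,0,0,255],[0,0,0,0,0,0,255]]]' >/dev/null && python3 chk.py &&
python3 -m inch '[[[-4,0,0,0,0,0,255],[2,0,0,0,0,0,255],[0,0,0,0,0,0,255],[0,0,0,0,0,0,255]]]' >/dev/null && python3 chk.py
```

```text
slope -0.0061 front 0.1914 [-0.1238  0.0019  0.0879] F [-0.1  0.3  0.3] 13.15
slope -0.0078 front 0.1939 [-0.1218  0.0019  0.0878] F [-0.7 -0.4 -0.3] 13.6
slope -0.007 front 0.1957 [-0.1198  0.0019  0.0878] F [ 0.   0.  -0.3] 14.05
slope -0.0099 front 0.1978 [-0.1178  0.0019  0.0878] F [-0.1  0.2  0. ] 14.5
slope -0.0005 front 0.1995 [-0.1158  0.0019  0.0878] F [ 0.1  0.2 -0.7] 14.95
slope -0.003 front 0.1997 [-0.1138  0.0019  0.0879] F [ 0.7 -0.  -0.3] 15.4
slope -0.0001 front 0.1994 [-0.1118  0.0019  0.0878] F [0.8 0.3 0.5] 15.85
slope -0.0045 front 0.1985 [-0.1098  0.0019  0.0879] F [-0.3 -0.2  0.2] 16.3
slope -0.0009 front 0.1978 [-0.1078  0.0019  0.0878] F [ 0.2 -0.9  0.3] 16.75
slope -0.0033 front 0.1989 [-0.1058  0.0019  0.0878] F [-0.6 -0.5 -0. ] 17.2
```

```bash
sed -i 's/x<.2)&(z>.072)/x<.26)\&(z>.062)/' chk.py
python3 -m inch '[[[-4,0,0,0,0,0,255],[2,0,0,0,0,0,255],[0,0,0,0,0,0,255],[0,0,0,0,0,0,255]]]' >/dev/null && python3 chk.py &&
python3 -m inch '[[[-4,0,0,0,0,0,255],[2,0,0,0,0,0,255],[0,0,0,0,0,0,255],[0,0,0,0,0,0,255]]]' >/dev/null && python3 chk.py &&
python3 -m inch '[[[-4,0,0,0,0,0,255],[2,0,0,0,0,0,255],[0,0,0,0,0,0,255],[0,0,0,0,0,0,255]]]' >/dev/null && python3 chk.py &&
python3 -m inch '[[[-4,0,0,0,0,0,255],[2,0,0,0,0,0,255],[0,0,0,0,0,0,255],[0,0,0,0,0,0,255]]]' >/dev/null && python3 chk.py &&
python3 -m inch '[[[-4,0,0,0,0,0,255],[2,0,0,0,0,0,255],[0,0,0,0,0,0,255],[0,0,0,0,0,0,255]]]' >/dev/null && python3 chk.py &&
python3 -m inch '[[[-4,0,0,0,0,0,255],[2,0,0,0,0,0,255],[0,0,0,0,0,0,255],[0,0,0,0,0,0,255]]]' >/dev/null && python3 chk.py &&
python3 -m inch '[[[-4,0,0,0,0,0,255],[2,0,0,0,0,0,255],[0,0,0,0,0,0,255],[0,0,0,0,0,0,255]]]' >/dev/null && python3 chk.py &&
python3 -m inch '[[[-4,0,0,0,0,0,255],[2,0,0,0,0,0,255],[0,0,0,0,0,0,255],[0,0,0,0,0,0,255]]]' >/dev/null && python3 chk.py &&
python3 -m inch '[[[-4,0,0,0,0,0,255],[2,0,0,0,0,0,255],[0,0,0,0,0,0,255],[0,0,0,0,0,0,255]]]' >/dev/null && python3 chk.py &&
python3 -m inch '[[[-4,0,0,0,0,0,255],[2,0,0,0,0,0,255],[0,0,0,0,0,0,255],[0,0,0,0,0,0,255]]]' >/dev/null && python3 chk.py
```

```text
slope -0.0024 front 0.2115 [-0.1038  0.0019  0.0879] F [-0.2 -0.2 -0.4] 17.65
slope -0.0015 front 0.2137 [-0.1018  0.0019  0.0878] F [ 0.3  0.1 -0.1] 18.1
slope -0.0032 front 0.2154 [-0.0998  0.0019  0.0879] F [ 0.3 -0.2  0.1] 18.55
slope -0.0064 front 0.2173 [-0.0978  0.0019  0.0878] F [-0.4  0.3 -0.1] 19.0
slope -0.0045 front 0.2196 [-0.0958  0.0019  0.0879] F [-0.1 -0.2  0.5] 19.45
slope -0.0045 front 0.2212 [-0.0938  0.0019  0.0879] F [-0.2  0.3 -0. ] 19.9
slope -0.0036 front 0.2235 [-0.0918  0.0019  0.0879] F [-0.2 -0.9  0.5] 20.35
slope -0.0077 front 0.2254 [-0.0897  0.0019  0.0879] F [0.2 0.7 0.6] 20.8
slope -0.0055 front 0.227 [-0.0877  0.0019  0.0879] F [0.7 0.3 0.1] 21.25
slope -0.0042 front 0.2295 [-0.0857  0.0018  0.0878] F [ 0.2 -0.2 -0.1] 21.7
```

```bash

python3 -m inch '[[[-4,0,0,0,0,0,255],[2,0,0,0,0,0,255],[0,0,0,0,0,0,255],[0,0,0,0,0,0,255]]]' >/dev/null && python3 chk.py &&
python3 -m inch '[[[-4,0,0,0,0,0,255],[2,0,0,0,0,0,255],[0,0,0,0,0,0,255],[0,0,0,0,0,0,255]]]' >/dev/null && python3 chk.py &&
python3 -m inch '[[[-4,0,0,0,0,0,255],[2,0,0,0,0,0,255],[0,0,0,0,0,0,255],[0,0,0,0,0,0,255]]]' >/dev/null && python3 chk.py &&
python3 -m inch '[[[-4,0,0,0,0,0,255],[2,0,0,0,0,0,255],[0,0,0,0,0,0,255],[0,0,0,0,0,0,255]]]' >/dev/null && python3 chk.py &&
python3 -m inch '[[[-4,0,0,0,0,0,255],[2,0,0,0,0,0,255],[0,0,0,0,0,0,255],[0,0,0,0,0,0,255]]]' >/dev/null && python3 chk.py &&
python3 -m inch '[[[-4,0,0,0,0,0,255],[2,0,0,0,0,0,255],[0,0,0,0,0,0,255],[0,0,0,0,0,0,255]]]' >/dev/null && python3 chk.py
python3 - <<'E'
from h import *
c,W,R,t=cam("scene");save(c,"pics/s4.png",(240,165,400,325),3.7)
E
```

```text
slope -0.0083 front 0.2315 [-0.0837  0.0019  0.0879] F [-0.   0.7 -0.1] 22.15
slope -0.0847 front 0.2336 [-0.0817  0.0019  0.0879] F [-0.4  0.6 -0.2] 22.6
```

View pics/s4.png

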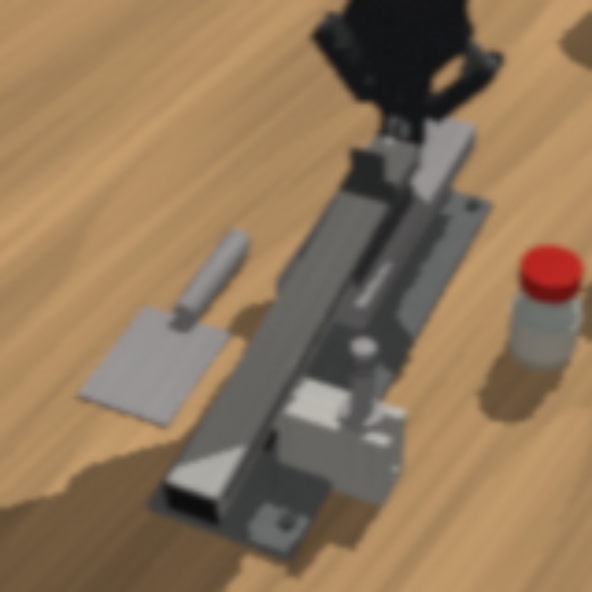

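The rail is tipping by itself at (190,490), the pin stands parked, and the cursor tab is at (370,175). Now I'll retreat, rise and measure.

```bash

python3 -m inch '[[[6,0,0,0,0,0,255],[6,0,0,0,0,0,255],[0,0,-20,0,0,0,255],[0,0,-45,0,0,0,255],[0,0,-45,0,0,0,255]]]' && python3 -m inch '[[[-20,0,-40,0,0,0,255],[-30,0,0,0,0,0,255],[0,0,0,0,0,0,255],[0,0,0,0,0,0,255]]]'
cat > look.py <<'E'
from loc import *
print(*tcp())
for n in("scene","wrist"):
    c,W,R,t=cam(n);L=loc(W if n=="scene" else W[:300]);x,y,z=L.T
    m=(abs(y-.002)<.011)&(x>-.1)&(x<.26)&(z>.066)&(z<.15);l=L[m]
    # rail line by RANSAC-ish: fit then trim
    for k in range(6):
        p=np.polyfit(l[:,0],l[:,2],1);l=l[abs(l[:,2]-np.polyval(p,l[:,0]))<[.015,.008,.005,.003,.003,.003][k]]
    print(n,"slope",p[0].round(4),"z at edge",np.polyval(p,.0566).round(4),"range",l[:,0].min().round(4),l[:,0].max().round(4))
    h=(z-np.polyval(p,x))*np.cos(p[0])
    t=L[(h>.010)&(h<.032)&(abs(y-.002)<.015)&(x>-.1)&(x<.1)]; ht=(t[:,2]-np.polyval(p,t[:,0]))
    if len(t)>3:
        k=ht>.024
        print(n,"tab pts",len(t),"x",np.percentile(t[:,0],[1,10,50,90,99]).round(4),"y",np.percentile(t[:,1],[5,50,95]).round(4),"top x",np.percentile(t[k,0],[2,50,98]).round(4) if k.sum()>3 else "", "z",t[k,2].max().round(4) if k.any() else "")
    pl=L[(abs(z-.0705)<.002)&(abs(y)>.018)&(abs(y)<.033)&(x>0)&(x<.1)]
    if len(pl)>5: print(n,"edge",np.percentile(pl[:,0],[98,99.5]).round(4))
    k=(abs(z-.112)<.005)&(abs(x-.127)<.03)&(abs(y-.058)<.03)
    if k.sum()>3: print("pintop",L[k].mean(0).round(4))
    np.savez("look_"+n+".npz",img=c["img"])
E
python3 look.py
```

```text
clock: 23.15
tool_pos: [0.5231, 0.0936, 0.198]
ee_rot: [-179.8, -0.0, 100.6]
contact_force: [1.4, -0.4, 0.1]
opening: -0.0003
gripper_force: 0.0
clock: 23.55
tool_pos: [0.5332, 0.0434, 0.2376]
ee_rot: [-180.0, -0.0, 100.4]
contact_force: [-0.2, 0.7, -2.0]
opening: 0.0002
gripper_force: 0.0
[-0.0439  0.0013  0.2376] [-180.    -0.   100.4] 0.0002402646149802911
scene slope -0.1428 z at edge 0.0926 range -0.0648 0.2346
scene tab pts 77 x [-0.0144 -0.0109 -0.0081 -0.0058 -0.0049] y [-0.0069  0.0036  0.0132] top x [-0.0122 -0.0073 -0.0049] z 0.1346
scene edge [0.0579 0.0588]
pintop [0.1287 0.0585 0.1112]
wrist slope 0.6399 z at edge 0.1661 range -0.0987 -0.0136
wrist tab pts 813 x [-0.0668 -0.0661 -0.0612 -0.0547 -0.013 ] y [-0.0098  0.0025  0.0155] top x  z 
wrist edge [0.0256 0.026 ]
```

```bash

python3 -m inch '[[[0,0,45,0,0,0,255],[0,0,40,0,0,0,255],[0,0,20,0,0,0,255],[0,0,7,0,0,0,255],[0,0,0,0,0,0,255]]]' && python3 -m inch '[[[-5,0,0,0,0,0,255],[-5,0,0.5,0,0,0,255],[-5,0,0.7,0,0,0,255],[-3,0,0.4,0,0,0,255],[0,0,0,0,0,0,255]]]' && python3 look.py | grep -v wrist
```

```text
clock: 24.15
tool_pos: [0.5323, 0.0449, 0.1245]
ee_rot: [-179.8, -0.1, 100.6]
contact_force: [0.5, -0.2, 0.3]
opening: 0.0001
gripper_force: 0.0
clock: 24.65
tool_pos: [0.5373, 0.0249, 0.1247]
ee_rot: [179.9, 0.0, 100.4]
contact_force: [-0.0, -0.9, -0.3]
opening: 0.0003
gripper_force: 0.0
[-0.0249  0.002   0.1247] [179.9   0.  100.4] 0.00032474369244064703
scene slope -0.1418 z at edge 0.0925 range -0.0648 0.2344
scene tab pts 107 x [-0.0287 -0.0182 -0.0071 -0.0039 -0.0024] y [-0.0089  0.0049  0.0139] top x [-0.0263 -0.0093 -0.0024] z 0.1356
scene edge [0.0573 0.0588]
pintop [0.1289 0.0584 0.111 ]
```

```bash

python3 -m inch '[[[-4,0,0.6,0,0,0,255],[-6,0,0.8,0,0,0,255],[-7,0,1,0,0,0,255],[-7,0,1,0,0,0,255],[-7,0,1,0,0,0,255]]]' | grep -A1 -E "pos|contact" && python3 -m inch '[[[-7,0,1,0,0,0,255],[-7,0,1,0,0,0,255],[-6,0,0.9,0,0,0,255],[-4,0,0.6,0,0,0,255],[0,0,0,0,0,0,255]]]' && sed -i 's/(x<.1)\]; ht/(x<.12)]; ht/' look.py && python3 look.py | grep -v wrist
```

```text
tool_pos: [0.5426, -0.0055, 0.1198]
ee_rot: [-180.0, 0.0, 100.4]
contact_force: [-0.4, 0.6, 0.5]
opening: 0.0002
clock: 25.75
tool_pos: [0.5469, -0.0292, 0.1162]
ee_rot: [-180.0, 0.0, 100.4]
contact_force: [0.6, -0.2, -0.8]
opening: 0.0001
gripper_force: 0.0
[0.03   0.0014 0.1162] [-180.     0.   100.4] 0.00010178769568233302
scene slope -0.1423 z at edge 0.0925 range -0.0637 0.2344
scene tab pts 118 x [0.0276 0.0378 0.0482 0.0506 0.0515] y [-0.009   0.0048  0.0134] top x [0.0304 0.0453 0.0512] z 0.1274
scene edge [0.0588 0.059 ]
pintop [0.1292 0.0586 0.1114]
```

```bash

python3 -m inch '[[[-4,0,0.5,0,0,0,255],[-4,0,0.6,0,0,0,255],[0,0,0,0,0,0,255],[6,0,-1,0,0,0,255],[20,0,-3,0,0,0,255]]]' && python3 -m inch '[[[0,0,-45,0,0,0,255],[0,0,-45,0,0,0,255],[-20,0,-25,0,0,0,255],[-20,0,0,0,0,0,255],[0,0,0,0,0,0,255]]]' >/dev/null
cat > look2.py <<'E'
from loc import *
print(*tcp())
for n in("scene","wrist","top"):
    c,W,R,t=cam(n);L=loc(W[:290] if n=="wrist" else W);x,y,z=L.T
    h=(z-.0925)+.1425*(x-.0566)
    t=(h>.010)&(h<.034)&(abs(y-.002)<.016)&(x>-.02)&(x<.1)&(z<.135); k=t&(h>.0255)
    for nm,m in(("tab",t),("top",k)):
        if m.sum()>2: print(n,nm,m.sum(),"x",np.percentile(x[m],[2,25,50,75,98]).round(4),"h",np.median(h[m]).round(4))
    e=(abs(z-.0705)<.002)&(abs(y-.001)>.02)&(abs(y)<.033)&(x>0)&(x<.1); print(n,"edge",np.percentile(x[e],[95,99]).round(4) if e.sum()>3 else "")
    k=(z>.108)&(z<.118)&(abs(x-.127)<.03)&(abs(y-.058)<.03)
    if k.sum()>3: print("pintop",L[k].mean(0).round(4))
    r=(abs(h)<.0025)&(abs(y-.002)<.012)&(x>-.1)&(x<.26)
    if r.sum(): print("rail x",x[r].min().round(4),x[r].max().round(4),"slope",np.polyfit(x[r],z[r],1).round(4))
    if n=="wrist": save(c,"pics/w5.png")
E
python3 look2.py
```

```text
clock: 26.35
tool_pos: [0.5436, -0.0128, 0.119]
ee_rot: [-180.0, 0.1, 100.2]
contact_force: [0.1, 0.5, 0.6]
opening: 0.0002
gripper_force: 0.0
[0.0545 0.0017 0.2356] [179.9   0.2 100.2] -0.00023577217789617016
scene tab 84 x [0.0522 0.0555 0.0567 0.0579 0.0595] h 0.024
scene top 36 x [0.0517 0.0547 0.0572 0.0585 0.0595] h 0.0304
scene edge [0.0567 0.0576]
pintop [0.1288 0.0584 0.112 ]
rail x -0.0656 0.2348 slope [-0.143   0.1006]
wrist tab 624 x [0.0488 0.0501 0.0512 0.0537 0.057 ] h 0.0277
wrist top 355 x [0.0505 0.0515 0.0531 0.0554 0.0572] h 0.0311
wrist edge [0.0538 0.0561]
rail x -0.0649 0.1057 slope [-0.1433  0.1007]
top edge 
rail x -0.0638 0.2341 slope [-0.1422  0.1004]
```

View pics/w5.png

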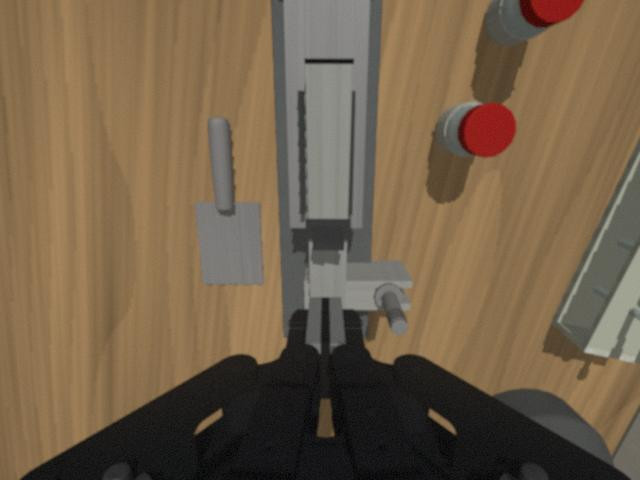

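The cursor is just short of the edge, with its tab at (328,232) and the pin at (390,300). It needs about 4.7 mm more to be vertically over the edge, so I'll make one final small push.

```bash

python3 -m inch '[[[14,0,0,0,0,-0.2,255],[12.5,0,20,0,0,0,255],[0,0,45,0,0,0,255],[0,0,40,0,0,0,255],[0,0,14,0,0,0,255]]]' && python3 -m inch '[[[0,0,0,0,0,0,255],[0,0,0,0,0,0,255]]]' >/dev/null && python3 -c "
from loc import *
print(tcp())"
```

```text
clock: 27.5
tool_pos: [0.5414, -0.0211, 0.1107]
ee_rot: [-179.5, -0.2, 100.9]
contact_force: [-0.5, 0.0, 0.1]
opening: 0.0002
gripper_force: 0.0
(array([0.0235, 0.0026, 0.1164]), array([179.9,  -0. , 100.7]), 0.000340615835320445)
```

```bash

python3 -m inch '[[[-7,0,0,0,0,0,255],[-6,0,0.5,0,0,0,255],[-4,0,0.6,0,0,0,255],[-4,0,0.6,0,0,0,255],[0,0,0,0,0,0,255]]]' && python3 -c "
from loc import *
print(tcp())" && python3 -m inch '[[[6,0,-1,0,0,0,255],[20,0,-3,0,0,0,255],[0,0,-45,0,0,0,255],[0,0,-45,0,0,0,255],[-20,0,-25,0,0,0,255]]]' >/dev/null && python3 -m inch '[[[-26,0,0,0,0,0,255],[0,0,0,0,0,0,255]]]' >/dev/null && python3 look2.py
```

```text
clock: 28.2
tool_pos: [0.5501, -0.0457, 0.1138]
ee_rot: [180.0, 0.0, 100.6]
contact_force: [0.1, -0.1, -0.3]
opening: 0.0003
gripper_force: 0.0
(array([0.0468, 0.0015, 0.1138]), array([180. ,   0. , 100.6]), 0.0003358387861798523)
[0.0699 0.0015 0.2338] [179.9   0.2 100.3] 3.245717535902539e-05
scene tab 85 x [0.0607 0.0651 0.066  0.0671 0.0689] h 0.0237
scene top 37 x [0.0609 0.0651 0.0664 0.0676 0.0691] h 0.0304
scene edge [0.0571 0.0588]
pintop [0.1289 0.0584 0.1113]
rail x -0.0649 0.2346 slope [-0.1427  0.1007]
wrist tab 627 x [0.058  0.0594 0.0606 0.0633 0.0669] h 0.0281
wrist top 365 x [0.0602 0.0609 0.0627 0.0648 0.067 ] h 0.031
wrist edge [0.0539 0.0559]
rail x -0.0655 0.1208 slope [-0.1431  0.1007]
top edge [0.0232 0.0234]
rail x -0.0634 0.2338 slope [-0.1411  0.1004]
```

The cursor slid a bit far, about 5 mm past vertical over the edge. I'll nudge it back about 3 mm, slowly, from the front.

```bash

python3 -m inch '[[[-22,0,0,0,0,-0.3,255],[0,0,45,0,0,0,255],[0,0,45,0,0,0,255],[0,0,28,0,0,0,255],[0,0,4,0,0,0,255]]]' >/dev/null && python3 -m inch '[[[0,0,0,0,0,0,255],[0,0,0,0,0,0,255],[0,0,0,0,0,0,255]]]' && python3 look2.py | grep -E "^\[|\(|scene"
```

```text
clock: 29.85
tool_pos: [0.5596, -0.0854, 0.1129]
ee_rot: [179.8, 0.1, 101.0]
contact_force: [-1.2, 0.2, -0.2]
opening: -0.0003
gripper_force: 0.0
[0.0875 0.0035 0.1129] [1.798e+02 1.000e-01 1.010e+02] -0.0002811616733610249
scene tab 61 x [0.062  0.0889 0.0955 0.0977 0.1   ] h 0.0269
scene top 35 x [0.0785 0.0948 0.0955 0.0986 0.1   ] h 0.0305
scene edge [0.0572 0.0591]
```

TCP is at 0.0875 and needs to reach 0.0753.

```bash

python3 -m inch '[[[4,0,0,0,0,0,255],[3,0,0,0,0,0,255],[1.5,0,0,0,0,0,255],[1,0,0,0,0,0,255],[1,0,0,0,0,0,255]]]' >/dev/null && python3 -m inch '[[[1,0,0,0,0,0,255],[0.7,0,0,0,0,0,255],[0,0,0,0,0,0,255]]]' && python3 -c "
from loc import *
print(tcp())" && python3 -m inch '[[[-4,0,0,0,0,0,255],[-12,0,0,0,0,0,255],[0,0,-45,0,0,0,255],[0,0,-45,0,0,0,255],[10,0,-30,0,0,0,255]]]' >/dev/null && python3 -m inch '[[[15,0,0,0,0,0,255],[0,0,0,0,0,0,255],[0,0,0,0,0,0,255]]]' >/dev/null && python3 look2.py
```

```text
clock: 30.8
tool_pos: [0.5553, -0.0736, 0.1106]
ee_rot: [180.0, -0.0, 101.0]
contact_force: [1.0, 0.6, 0.4]
opening: 0.0001
gripper_force: 0.1
(array([0.0751, 0.0015, 0.1106]), array([180.,  -0., 101.]), 8.831068462916799e-05)
[6.640e-02 2.000e-04 2.291e-01] [-179.8   -0.   101. ] -0.00020127856858582078
scene tab 85 x [0.06   0.0646 0.0656 0.0672 0.0689] h 0.0239
scene top 37 x [0.0616 0.0647 0.0664 0.068  0.0693] h 0.0303
scene edge [0.0572 0.0587]
pintop [0.1287 0.0584 0.1114]
rail x -0.0646 0.235 slope [-0.1427  0.1007]
wrist tab 644 x [0.0582 0.0595 0.0607 0.0632 0.0666] h 0.0282
wrist top 370 x [0.0602 0.061  0.0627 0.0649 0.0668] h 0.0311
wrist edge [0.0541 0.0561]
rail x -0.0653 0.1182 slope [-0.1431  0.1007]
top edge [0.0216 0.0227]
rail x -0.063 0.2333 slope [-0.1418  0.1003]
```

No contact that time. I'll repeat in 1 mm steps, watching the tab with the wrist camera.

```bash
cat > tb.py <<'E'
from loc import *
c,W,R,t=cam("wrist");L=loc(W[:470]);x,y,z=L.T;h=(z-.0925)+.1425*(x-.0566)
m=(h>.008)&(h<.024)&(abs(y-.002)<.010)&(x>.03)&(x<.064)
print("TB",m.sum(),np.percentile(x[m],[5,25,50]).round(4) if m.sum()>3 else "",tcp()[0])
E
python3 tb.py
python3 -m inch '[[[-25,0,0,0,0,0.4,255],[0,0,45,0,0,0,255],[0,0,45,0,0,0,255],[0,0,26,0,0,0,255],[0,0,2,0,0,0,255]]]' >/dev/null && python3 -m inch '[[[4,0,0,0,0,0,255],[4,0,0,0,0,0,255],[4,0,0,0,0,0,255],[0,0,0,0,0,0,255],[0,0,0,0,0,0,255]]]' && python3 tb.py
```

```text
TB 254 [0.0579 0.0584 0.059 ] [0.0671 0.0003 0.2289]
clock: 32.8
tool_pos: [0.5569, -0.0774, 0.1138]
ee_rot: [179.9, 0.1, 100.6]
contact_force: [-0.3, 0.3, 0.7]
opening: 0.0002
gripper_force: 0.0
TB 1011 [0.0578 0.0584 0.059 ] [0.0794 0.0021 0.1135]
```

```bash

python3 -m inch '[[[2,0,0,0,0,0,255],[2,0,0,0,0,0,255],[1,0,0,0,0,0,255],[0,0,0,0,0,0,255]]]' >/dev/null && python3 tb.py
python3 -m inch '[[[1,0,0,0,0,0,255],[0,0,0,0,0,0,255]]]' >/dev/null && python3 tb.py
python3 -m inch '[[[1,0,0,0,0,0,255],[0,0,0,0,0,0,255]]]' >/dev/null && python3 tb.py
```

```text
TB 945 [0.0554 0.0559 0.0563] [0.0741 0.0015 0.1125]
TB 938 [0.0549 0.0553 0.0556] [0.0732 0.0016 0.1126]
TB 895 [0.0542 0.0545 0.0548] [0.0721 0.0016 0.1126]
```

```bash

python3 -m inch '[[[-1,0,0,0,0,0,255],[-2,0,0,0,0,0,255],[-5,0,0,0,0,0,255],[-6,0,0,0,0,0,255],[0,0,0,0,0,0,255]]]' >/dev/null && python3 tb.py && python3 -m inch '[[[0,0,-20,0,0,0,255],[0,0,-45,0,0,0,255],[0,0,-45,0,0,0,255],[0,0,0,0,0,0,255],[0,0,0,0,0,0,255]]]' >/dev/null && python3 tb.py; python3 look2.py
```

```text
TB 966 [0.0572 0.0578 0.0584] [0.0873 0.0014 0.1126]
TB 234 [0.0572 0.0578 0.0583] [0.0862 0.0013 0.2226]
[0.0862 0.0013 0.2226] [180.    0.  100.6] 8.477134060657376e-06
scene tab 82 x [0.0601 0.0639 0.0651 0.0661 0.0684] h 0.0242
scene top 37 x [0.0608 0.0635 0.0658 0.067  0.069 ] h 0.0308
scene edge [0.0571 0.0585]
pintop [0.1289 0.0582 0.1121]
rail x -0.0646 0.2346 slope [-0.143   0.1007]
wrist tab 675 x [0.0576 0.0589 0.0603 0.0633 0.0663] h 0.0297
wrist top 419 x [0.0594 0.0605 0.0623 0.0644 0.0663] h 0.0312
wrist edge [0.0538 0.056 ]
pintop [0.12   0.0586 0.1103]
rail x -0.0606 0.1354 slope [-0.143   0.1007]
top edge [0.0484 0.0491]
rail x -0.0628 0.2346 slope [-0.1414  0.1005]
```

The saddle rocks and springs back when it's pushed near the tab's top. I'll tilt the tool parallel to the tab and push lower.

```bash

python3 -m inch '[[[0,0,45,0,0,0,255],[0,0,45,0,0,0,255],[0,0,19,0,0,0,255],[0,0,0,0,8.1,0,255],[0,0,4,0,0,0,255]]]' >/dev/null && python3 -m inch '[[[0,0,0,0,0,0,255],[0,0,0,0,0,0,255],[4,0,0,0,0,0,255],[0,0,0,0,0,0,255],[0,0,0,0,0,0,255]]]' && python3 tb.py
python3 -m inch '[[[3,0,0,0,0,0,255],[2,0,0,0,0,0,255],[0,0,0,0,0,0,255]]]' >/dev/null && python3 tb.py
```

```text
clock: 36.05
tool_pos: [0.5568, -0.0788, 0.1108]
ee_rot: [179.9, -8.1, 100.7]
contact_force: [-0.6, -0.8, 0.3]
opening: 0.0002
gripper_force: 0.0
TB 751 [0.0571 0.0576 0.0582] [0.081  0.0019 0.1107]
TB 793 [0.0571 0.0577 0.0582] [0.0765 0.0016 0.111 ]
```

```bash

python3 -m inch '[[[1.5,0,0,0,0,0,255],[0,0,0,0,0,0,255]]]' >/dev/null && python3 tb.py
python3 -m inch '[[[1,0,0,0,0,0,255],[0,0,0,0,0,0,255]]]' >/dev/null && python3 tb.py
python3 -m inch '[[[1,0,0,0,0,0,255],[0,0,0,0,0,0,255]]]' >/dev/null && python3 tb.py
python3 -m inch '[[[1,0,0,0,0,0,255],[0,0,0,0,0,0,255]]]' >/dev/null && python3 tb.py
python3 -m inch '[[[-4,0,0,0,0,0,255],[0,0,0,0,0,0,255]]]' >/dev/null && python3 tb.py
```

```text
TB 802 [0.057  0.0576 0.0582] [0.0754 0.0015 0.1111]
TB 785 [0.0562 0.0567 0.0572] [0.0744 0.0016 0.1112]
TB 764 [0.0551 0.0556 0.0561] [0.0732 0.0016 0.1114]
TB 739 [0.054  0.0545 0.0549] [0.0721 0.0016 0.1115]
TB 773 [0.0551 0.0557 0.0563] [0.0767 0.0015 0.1109]
```

```bash

python3 -m inch '[[[4,0,0,0,0,0,255],[1,0,0,0,0,0,255],[0,0,0,0,0,0,255],[-5,0,0,0,0,0,255],[-8,0,0,0,0,0,255]]]' >/dev/null && python3 tb.py && python3 -m inch '[[[0,0,-20,0,0,0,255],[0,0,-45,0,0,0,255],[0,0,-45,0,0,0,255],[0,0,0,0,-8.1,0,255],[0,0,0,0,0,0,255]]]' >/dev/null && python3 -m inch '[[[0,0,0,0,0,0,255],[0,0,0,0,0,0,255],[0,0,0,0,0,0,255]]]' && python3 tb.py; python3 look2.py
```

```text
TB 684 [0.0532 0.0537 0.0543] [0.0867 0.0014 0.1096]
clock: 39.05
tool_pos: [0.5589, -0.0991, 0.2171]
ee_rot: [-179.8, -0.1, 100.4]
contact_force: [0.7, -0.2, -0.0]
opening: -0.0001
gripper_force: 0.0
TB 210 [0.0531 0.0537 0.0542] [0.1008 0.0005 0.2173]
[0.1008 0.0005 0.2173] [-1.799e+02 -1.000e-01  1.004e+02] 0.00024351231436349423
scene tab 84 x [0.0555 0.0601 0.061  0.0621 0.0637] h 0.0238
scene top 37 x [0.0567 0.0603 0.0614 0.0627 0.0642] h 0.0297
scene edge [0.0559 0.0582]
pintop [0.1291 0.0583 0.112 ]
rail x -0.0645 0.235 slope [-0.1426  0.1007]
wrist tab 654 x [0.0534 0.055  0.0564 0.0593 0.0619] h 0.0303
wrist top 424 x [0.0557 0.0567 0.0585 0.0604 0.0619] h 0.0311
wrist edge [0.0539 0.0561]
pintop [0.1255 0.0585 0.112 ]
rail x -0.0456 0.1485 slope [-0.143   0.1007]
top tab 19 x [0.055  0.0571 0.0585 0.0608 0.0626] h 0.026
top top 10 x [0.0576 0.0585 0.0595 0.0613 0.0625] h 0.0311
top edge [0.0502 0.0548]
rail x -0.0634 0.2338 slope [-0.142   0.1005]
```

```bash
python3 -c "
from h import *
print(workorder.finish_job())"
```

```text
the job is handed in; nothing more can be done
None
```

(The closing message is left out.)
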